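Cap the cull bin and hold its gate wide

TASK

The bin of culled tubes is about to be raked out. Set the loose round cover on the bin's filler neck so that it sits down level and let it go, then squeeze the catch on the jamb until it is fully in, and only after that squeeze the grip on top of the gate and swing the gate out past its detent. Finish while still holding the gate wide open, about square to the bin, by its squeezed grip, and leave the other things on the bench alone.

Things in the scene. Friction and masses are not known exactly. Their poses are not given: they have to be found in the camera images.
- bin: fixed grey sheet-steel bin, 130 mm deep (x), 280 mm wide (y -145 to +135 mm), flat top at 130 mm; origin under its middle on the counter, front with the barred gate faces its -x (to the robot), z up. A 10 mm high apron plate runs from under it to x = -185 mm on its +y half, with a small sprung ball in it
- neck (a point): centre of the mouth of the round filler neck on the bin's top: a steel collar 80 mm outside, 72 mm inside, standing 20 mm above the top; its rim (this point) is 150 mm above the counter. Axes as the bin's
- cover: loose round steel cover, about 160 g: disc 88 mm across, 5 mm thick; plug below, 66 mm across, 8 mm deep; plain round knob above, 22 mm across. Origin: centre of the plug's underside; disc 8 to 13 mm, knob 13 to 43 mm above it. Starts plug down on the counter; seated, its origin is 8 mm below the neck's rim
- jamb_catch_mid (a point): jamb catch at the right (-y) end of the bin's front: two upright steel tabs, 24 mm wide (x), 6 mm thick (y), 132 to 175 mm above the counter; the outer (-y) one is fixed, the inner (+y) one slides. Point: midway between their outer faces when squeezed (36 mm apart; 46 mm when not), 160 mm above the counter; axes as the bin's. 25 mm free beside them
- jamb_catch (a joint): travel of the jamb catch's sliding tab towards -y of the bin: 0 barred (its tongue lies in front of the gate's free edge), 0.010 m fully squeezed against its stop. It drags with about 5 N and stays where it is left; the gate is free of the tongue from about 0.007 m on
- gate_grip (a point): grip on top of the gate: two upright steel tabs as on the jamb catch, 132 to 175 mm high. Point: midway between their outer faces when squeezed (36 mm apart; 46 mm when not), 160 mm above the counter, 100 mm from the hinge axis; turns with the gate. Its y axis points to the hinge: squeeze along it; the tab nearer the hinge is fixed, the other slides towards it
- grip_catch (a joint): travel of the grip's sliding tab towards the hinge: 0 let go, bolt out behind the jamb; 0.010 m fully squeezed against its stop, bolt drawn. A spring pushes it back with 4 N at 0 and 9 N at 0.010; the bolt is free of the jamb from about 0.008 m on
- gate_hinge (a point): point on the vertical hinge axis of the gate, 160 mm above the counter, at the left (+y) end of the bin's front. Axes as the bin's
- gate (a joint): angle of the barred gate, 165 mm long, 22 to 125 mm high: 0 shut along the bin's front, free end to the bin's -y; opens towards the robot, clockwise from above, to a stop at 1.5 rad. A sprung detent is passed between 0.65 and 0.95 rad (4 to 6 N at the grip); a closing spring pulls back (1 to 3 N at the grip): let go when wide, it falls back to the detent
- valve: bystander: large glass transmitting tube 86 mm across and 179 mm tall, standing on a white ceramic base; origin under its base
- shield: bystander: bright metal tube shield, an open can 32 mm across and 55 mm tall; origin under it
- probe_holder: bystander: grey bakelite probe holder 70 x 110 mm, 63 mm high with two black probes standing to 140 mm; origin under its middle
- adapter: bystander: squat black socket adapter, 52 mm across, 32 mm tall; origin under it. One of it and the cover lies to the left of the bin, the other to the right
- carton: bystander: cardboard tube carton 50 x 50 x 110 mm, standing; origin under it
- straightener: bystander: steel pin-straightener block 50 x 50 x 28 mm; origin under it
Things that resemble listed ones, but are neither listed nor needed, are in the scene too. Several things have the shape of the cover; the one meant has the colours described above.

How it is judged:
By the outcome, as a careful person would: the job done as asked, in the order asked, and still so for the second after the job is handed in, while the arm keeps its last pose, push and grip.
It also fails if it takes over 56 s, if anything falls off the work surface, if the arm or the gripper's body presses on something with over 40 N, if the wrist force passes 120 N, or if a joint passes its speed limit or range.

ROBOT

A 6-joint arm with a two-finger parallel gripper is mounted at the origin on the work surface. World frame = base frame: x ahead of the robot, y to its left, z up, the work surface at z = 0. Lengths are in m, angles in degrees, forces in N, time in s.
With the tool pointing down it reaches from about 0.35 to 0.875 m from the base axis. Payload 4.2 kg.
Tool frame: the origin (TCP) lies midway between the tips of the shut fingers; the grasp point (between the pads) lies 19 mm behind it (r.pinch_z is the distance from the TCP to the grasp point, in m); z points along the fingers, y is the line along which they close (so a half turn about z gives the same grasp; the last joint's range is limited). The gripper opens to 87 mm and grips with 3 to 60 N. Pads are 19 mm wide; open, the fingers measure 117 mm over their backs; the gripper's body (75 mm by 190 mm) begins 51 mm behind the grasp point.
Start: joints at [91.593, 22.042, 0.453, 0, -68.411, -14.817], TCP at [0.143, 0.608, 0.223] pointing down, gripper open.
Joint ranges: [-179.83, 179.83], [-69.29, 118.12], [-61.27, 80.66], [-181.25, 117.63], [-171.15, -9.14], [-177.46, 177.46]. Speed limits (degrees/s): [159.86, 159.86, 180, 180, 180, 180].

INTERFACE

Orientations are given as a 3x3 rotation matrix whose columns are the frame's x, y, z axes.
In Python, from station import r, imaging, models gives the robot as it stands. The module is installed in compiled form; this text tells all that it offers.
- The arm moves only by the tool apply_moves, never from a script. Its argument "moves" is a list of rows, each a list of 2 entries, a list of its own where there are three numbers: the shift along the tool's x, y, z in m, then the turn about the tool's z in degrees. A call has 1 to 5 rows; each row shifts and turns the commanded pose from where the row before left it, along the tool's axes as they then stand; what a row does not reach is not made up. A row lasts 1/12 s, in which the tool goes at most 41.7 mm and 7.16 degrees, less where a joint would pass 70% of its speed; a pose out of reach is approached as far as the arm can. A call is refused whole if a number of a shift passes 0.0417 or a number of a turn 7.16, either way. A call with a gripper value outside its range is refused whole. "hand" is the finger opening in m, from 0 to 0.087, set as the call begins (left out, the last holds). The fingers move at their own pace and stop on an object; the grip force is fixed at half the most. Time passes only in rows, so rows that do not move let the fingers close. It gives the time, the measured TCP pose, the force, the opening and the grip force at its end, in the units of the state.
- r.sense(): the state, without advancing time (a new reading comes with each control period).
- imaging.capture(name): name is "side" or "top" or "wrist"; returns a dict with "frame" (384x512x3 uint8, blue, green, red), "intrinsics" (3x3 intrinsics, pixels), "eye" and "orientation" of the camera in the world. Camera axes: x right, y down, z forward; pixel columns grow to the right and rows downward; lengths in m; the calibration is good to about 2 mm. A picture is of the moment at which its call begins. There is no depth.
- r.finish_job(): hands the job in; it is judged then, once.
Trained networks look in a picture, given as the dict that the camera call returned (one of the last four; its "shot" number tells which), for a name from the list of things; names that differ only in an ending like _2 or _b are one class to them, and where a whole thing is asked for, a point or a joint stands for the part that bears it (a point fixed in the world has none). Each returns a list of dicts, best first, with "confidence" (0 to 1); they miss things now and then, are a little off and sometimes report something else, mostly with a low value. They report only what shows in the picture. A call takes as long as a camera call. They do not tell look-alikes from the thing itself.
- models.cut_out(picture, target): "region" (384x512 bool, what is visible of it) and "extent" ([left, top, width, height] as shares, 0 to 1, of the picture: columns of its width, rows of its height, round what is visible of it).
- models.place_of(picture, target): "at" ([column, row] as shares, 0 to 1, of the picture: columns of its width, rows of its height: a listed point, or the origin of a listed thing).
The state is a dict: "time_s": time; "joints": joint angles; "joint_velocities": joint speeds; "effort": joint torques, N m; "tcp_pos": TCP position; "ee_rot": TCP orientation; "wrist_force": force on the tool from outside, world axes, zero at the start; "moment": the same for the moment, N m; "gripper_width": opening from 0.0 (shut) to 1.0 (fully open); "gripper_force": force on a finger pad.
Only numpy, scipy, OpenCV 4.12 (cv2) and the standard library are available. Lean on these libraries where they do the work, as an engineer would, in place of code of your own. Each camera call takes 0.05 s, during which the arm holds its last target. There are 200 camera calls.

## Working session

There is one attempt and no reset: what is moved stays moved. The work goes in short steps, Python scripts to look and compute and a tool call to move; the robot and the scene stay as the last step left them, time stands still between calls to the robot, and variables do not carry over. Pictures are saved under pics/ and viewed, at most 10 in all, crops included, and the job is handed in when it is done.

Besides the shell and the picture viewer there is one more tool, called after "Emit:" as name(argument=value, ...) on one line, values as JSON. apply_moves: Moves the arm, as the interface text tells. Its arguments: {"type":"object","properties":{"moves":{"type":"array"},"hand":{"type":"number"}},"required":["moves"]}

```bash
mkdir -p pics; cat > h.py <<'E'
import numpy as np, cv2
from station import r, imaging, models
def ray(p,at):
    K=np.array(p["intrinsics"]);u=np.array([at[0]*512,at[1]*384,1])
    return np.array(p["orientation"])@np.linalg.solve(K,u)
def on_z(p,at,z):
    d=ray(p,at);e=np.array(p["eye"]);return e+d*(z-e[2])/d[2]
def tri(obs):
    A=np.zeros((3,3));b=np.zeros(3)
    for p,at in obs:
        d=ray(p,at);d/=np.linalg.norm(d);M=np.eye(3)-np.outer(d,d);A+=M;b+=M@np.array(p["eye"])
    return np.linalg.solve(A,b)
E
python3 - <<'E'
from h import *
np.set_printoptions(precision=4,suppress=True)
P={n:imaging.capture(n) for n in("side","top")}
for n,p in P.items(): print(n,p["eye"],np.array(p["orientation"]).tolist())
Z={"bin":0,"neck":.15,"cover":0,"jamb_catch_mid":.16,"gate_grip":.16,"gate_hinge":.16,"adapter":0,"valve":0,"shield":0,"probe_holder":0,"carton":0,"straightener":0}
for t,z in Z.items():
    for n,p in P.items():
        for d in models.place_of(p,t)[:4]: print(t,n,round(d["confidence"],2),np.round(np.array(d["at"])*[512,384],1),on_z(p,d["at"],z)[:2])
cv2.imwrite("pics/a.png",np.vstack([cv2.resize(P["top"]["frame"],None,fx=1.5,fy=1.5)]))
cv2.imwrite("pics/b.png",cv2.resize(P["side"]["frame"],None,fx=1.5,fy=1.5))
print(r.sense())
E
```

```text
side [-0.4696 -1.0139  0.8961] [[0.7230098330861069, -0.34976480254158826, 0.5957527710081117], [-0.6905489999643516, -0.3409701370545763, 0.6378725925176729], [-0.01997147738735537, -0.872584636892048, -0.48805449649699895]]
top [ 0.3411 -0.0013  1.2377] [[0.00747667703735898, -0.9914174291038681, 0.13052042204021283], [-0.9999720425129693, -0.007397553095075561, 0.001091054831516486], [-0.00011615902403928959, -0.13052493048181174, -0.9914450206793108]]
bin side 0.83 [268.5 192. ] [0.6502 0.0615]
bin top 0.69 [234.9 150.9] [0.6469 0.0628]
neck side 0.94 [265.  157.2] [0.6666 0.0986]
neck top 0.82 [223.3 135. ] [0.6575 0.0899]
cover side 0.73 [163.4 196.9] [0.302 0.357]
cover side 0.6 [192.6 184.6] [0.4577 0.355 ]
cover side 0.46 [179.2 202.2] [0.3246 0.2712]
cover top 0.94 [144.3 210.4] [0.4461 0.3558]
cover top 0.79 [136.4 254.6] [0.3035 0.3747]
cover top 0.67 [175.2 251.6] [0.3139 0.2503]
jamb_catch_mid side 0.91 [278.7 171.5] [ 0.5943 -0.0472]
jamb_catch_mid top 0.58 [272.1 160.7] [ 0.5792 -0.0533]
gate_grip side 0.65 [254.4 159.6] [0.604  0.0993]
gate_grip top 0.55 [233.7 162.6
[... 684 characters left out ...]
173.8] [0.4328 0.5336]
straightener top 0.57 [ 91.6 215.5] [0.4281 0.5266]
straightener top 0.32 [223.3 134.1] [0.7043 0.1026]
{'time_s': 1.3, 'joints': array([ 91.5925,  22.0427,   0.4521,  -0.0008, -68.412 , -14.8169]), 'joint_velocities': array([ 0.1031, -0.0098,  0.0841, -0.0672, -0.0005,  0.0907]), 'effort': array([ -0.0002, -39.0468,  18.7615,   4.2243,   0.0153,  -0.    ]), 'tcp_pos': array([0.1429, 0.6084, 0.2225]), 'ee_rot': array([[ 0.9735, -0.2288, -0.    ],
       [-0.2288, -0.9735, -0.    ],
       [-0.    ,  0.    , -1.    ]]), 'wrist_force': array([0.0016, 0.0664, 0.3065]), 'moment': array([-0.0384, -0.0249, -0.0317]), 'gripper_force': 0.0, 'gripper_width': 0.9990959265130552}
```

View pics/a.png

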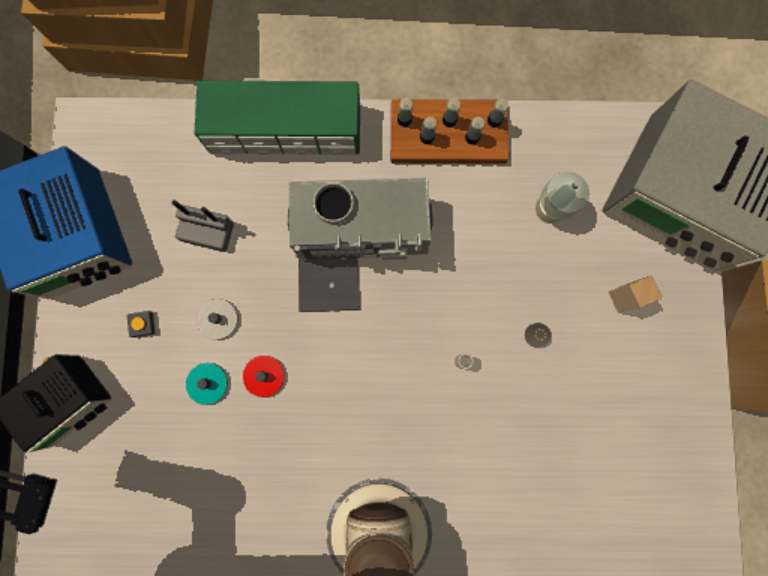

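View pics/b.png

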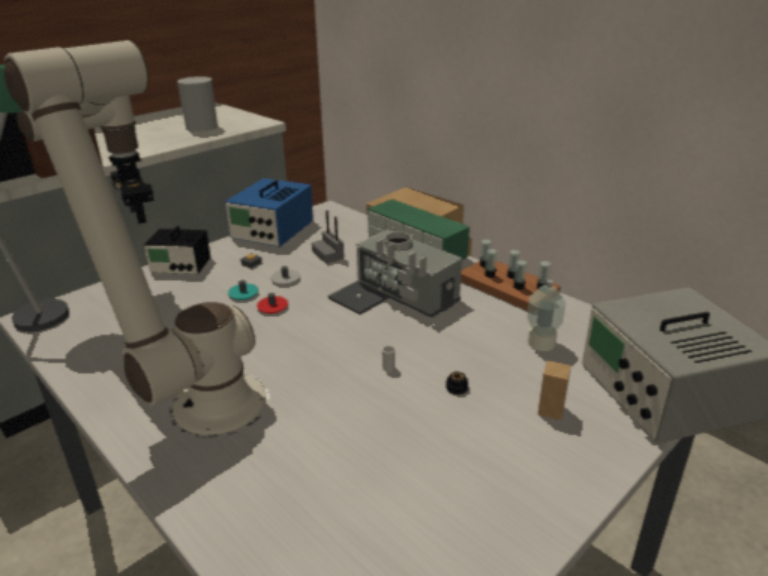

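The top view shows the pale steel cover at about (217,319) in the enlarged image. The teal and red ones are look-alikes. The bin is nearly aligned with the world axes. I'll move above the cover.

Emit:
apply_moves(moves=[[[0,0,0],-6.6],[[0,0,0],-6.6],[[0.03,0.025,0],0],[[0.03,0.025,0],0],[[0.03,0.025,0],0]], hand=0.06)

```text
time_s: 1.72
tcp_pos: [0.2333, 0.5327, 0.2224]
ee_rot: [[1.0, 0.001, 0.0], [0.001, -1.0, -0.0], [0.0, 0.0, -1.0]]
wrist_force: [-0.6, 0.5, 0.3]
gripper_width: 0.732
gripper_force: 0.0
```

Emit:
apply_moves(moves=[[[0.03,0.025,0],0],[[0.03,0.025,0],0],[[0.03,0.025,0],0],[[0.03,0.025,0],0],[[0.03,0.025,0],0]])

```text
time_s: 2.13
tcp_pos: [0.384, 0.407, 0.2229]
ee_rot: [[1.0, -0.0, 0.0], [-0.0, -1.0, 0.001], [0.0, -0.001, -1.0]]
wrist_force: [0.9, 0.4, -0.0]
gripper_width: 0.689
gripper_force: 0.0
```

Emit:
apply_moves(moves=[[[0.03,0.025,0],0],[[0,0,0],0],[[0,0,0],0]])

```text
time_s: 2.38
tcp_pos: [0.4143, 0.3818, 0.2225]
ee_rot: [[1.0, -0.004, -0.0], [-0.004, -1.0, 0.0], [-0.0, -0.0, -1.0]]
wrist_force: [0.1, 0.2, -0.8]
gripper_width: 0.692
gripper_force: 0.0
```

```bash
cat > look.py <<'E'
import sys
from h import *
np.set_printoptions(precision=4,suppress=True)
def look(cams,targets,save=None):
    s=r.sense();R=s["ee_rot"];print("t",s["time_s"],"tcp",s["tcp_pos"],"yaw",np.degrees(np.arctan2(R[1,0],R[0,0])).round(2),"F",s["wrist_force"],"w",s["gripper_width"]*.087,s["gripper_force"],"j",s["joints"])
    P={n:imaging.capture(n) for n in cams}
    for t,z in targets.items():
        obs=[]
        for n,p in P.items():
            for d in models.place_of(p,t)[:3]: print(t,n,round(d["confidence"],2),np.round(np.array(d["at"])*[512,384],1),on_z(p,d["at"],z)[:2])
    if save: cv2.imwrite("pics/"+save,cv2.resize(P[cams[0]]["frame"],None,fx=1.5,fy=1.5))
    return P
E
python3 - <<'E'
from look import *
P=look(["wrist"],{"cover":0,"neck":.15,"jamb_catch_mid":.16,"gate_grip":.16,"gate_hinge":.16},"c.png")
p=P["wrist"];print(p["eye"],p["orientation"])
for d in models.cut_out(p,"cover")[:3]:
    m=d["region"];rr=np.argwhere(m)
    c,rad=cv2.minEnclosingCircle(rr[:,::-1].astype(np.float32));print(d["confidence"],c,rad,on_z(p,[c[0]/512,c[1]/384],.013))
E
```

```text
t 2.3833 tcp [0.4143 0.3818 0.2225] yaw -0.25 F [ 0.1405  0.181  -0.8253] w 0.060179915884123775 0.0 j [ 59.1421  16.0531  -8.3797  -0.0022 -65.5664  30.6095]
cover wrist 0.77 [281.5 142. ] [0.4375 0.3519]
cover wrist 0.64 [362.3 236.3] [0.3162 0.246 ]
jamb_catch_mid wrist 0.44 [142.3 151.6] [0.4515 0.4609]
gate_grip wrist 0.59 [144.7 149.2] [0.4532 0.459 ]
[0.4864 0.3807 0.3841] [[-0.0034 -0.964  -0.2657]
 [-1.      0.0032  0.0012]
 [-0.0003  0.2657 -0.964 ]]
0.84 (282.2548522949219, 139.68783569335938) 38.65581512451172 [0.4418 0.352  0.013 ]
0.72 (364.5, 224.0) 31.515968322753906 [0.3383 0.2493 0.013 ]
0.71 (267.8235168457031, 246.0) 34.191184997558594 [0.3092 0.3678 0.013 ]
```

View pics/c.png

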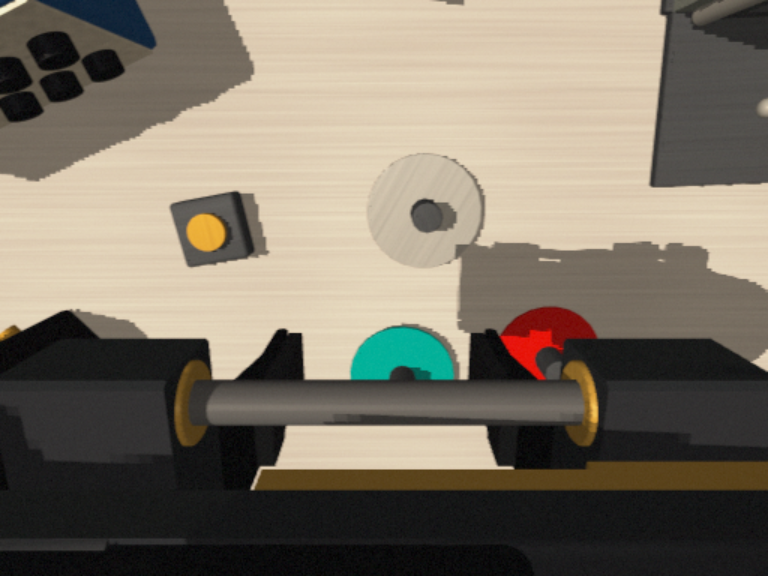

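The wrist view shows the steel cover at (425,210) in the enlarged image, so about (0.442, 0.352) in the world. I'll grasp the knob.

Emit:
apply_moves(moves=[[[0.0277,0.0298,0],0],[[0,0,0.04],0],[[0,0,0.04],0],[[0,0,0.03],0],[[0,0,0],0]])

```text
time_s: 3.15
tcp_pos: [0.4369, 0.3501, 0.1061]
ee_rot: [[1.0, -0.001, -0.009], [-0.001, -1.0, -0.01], [-0.009, 0.01, -1.0]]
wrist_force: [-0.7, -1.0, -0.1]
gripper_width: 0.686
gripper_force: 0.0
```

```bash
python3 - <<'E'
from look import *
P=look(["wrist"],{"cover":0})
p=P["wrist"]
for d in models.cut_out(p,"cover")[:2]:
    x,y,w,h=d["extent"];print(d["confidence"],x*512,y*384,w*512,h*384,[on_z(p,a,.013)[:2] for a in ((x,y+h/2),(x+w,y+h/2),(x+w/2,y),(x+w/2,y+h))])
E
```

```text
t 3.15 tcp [0.4369 0.3501 0.1061] yaw -0.08 F [-0.6556 -0.974  -0.0521] w 0.059656260504705017 0.0 j [ 55.2278  22.5579 -17.135   -0.146  -51.0962  34.7917]
cover wrist 0.72 [253.8 184.5] [0.4377 0.351 ]
cover wrist 0.72 [235.8 318.9] [0.3025 0.3689]
0.85 193.3824 283.89119999999997 84.7872 28.799999999999997 [array([0.3349, 0.4059]), array([0.3343, 0.3293]), array([0.3494, 0.3674]), array([0.3194, 0.3679])]
0.59 202.1888 134.59199999999998 105.7792 100.49279999999999 [array([0.4411, 0.393 ]), array([0.4408, 0.3068]), array([0.4816, 0.3499]), array([0.3966, 0.3501])]
```

Emit:
apply_moves(moves=[[[0,0,0.03],0],[[0,0,0],0],[[0,0,0],0]])

```text
time_s: 3.55
tcp_pos: [0.4407, 0.354, 0.0838]
ee_rot: [[1.0, 0.0, 0.001], [0.0, -1.0, 0.0], [0.001, -0.0, -1.0]]
wrist_force: [-0.9, 0.0, -0.2]
gripper_width: 0.687
gripper_force: 0.0
```

```bash
python3 - <<'E'
from look import *
P=look(["wrist"],{"cover":0})
p=P["wrist"]
for d in models.cut_out(p,"cover")[:3]:
    x,y,w,h=d["extent"];print(d["confidence"],x*512,y*384,w*512,h*384,[on_z(p,a,.013)[:2] for a in ((x,y+h/2),(x+w,y+h/2),(x+w/2,y),(x+w/2,y+h))])
E
```

```text
t 3.55 tcp [0.4407 0.354  0.0838] yaw 0.02 F [-0.9358  0.0425 -0.2481] w 0.05972958201922339 0.0 j [ 55.2077  24.1992 -18.4243   0.0286 -47.3432  34.7975]
cover wrist 0.87 [260.4 196. ] [0.439  0.3505]
0.9 212.6848 303.7056 52.0192 7.9872 [array([0.346 , 0.3899]), array([0.3461, 0.3467]), array([0.3499, 0.3682]), array([0.3422, 0.3683])]
0.75 202.496 140.50560000000002 113.2032 110.2848 [array([0.4431, 0.3941]), array([0.4432, 0.3091]), array([0.4844, 0.3517]), array([0.3978, 0.3515])]
```

Emit:
apply_moves(moves=[[[0,0.0024,0.03],0],[[0,0,0.027],0],[[0,0,0.011],0],[[0,0,0],0]])

```text
time_s: 4.03
tcp_pos: [0.4407, 0.3512, 0.0148]
ee_rot: [[1.0, 0.001, -0.0], [0.001, -1.0, -0.001], [-0.0, 0.001, -1.0]]
wrist_force: [-0.1, 0.4, 0.3]
gripper_width: 0.684
gripper_force: 0.0
```

Emit:
apply_moves(moves=[[[0,0,0],0],[[0,0,0],0],[[0,0,0],0],[[0,0,0],0],[[0,0,0],0]], hand=0.01)

```text
time_s: 4.45
tcp_pos: [0.4407, 0.3513, 0.015]
ee_rot: [[1.0, -0.0, 0.0], [-0.0, -1.0, 0.001], [0.0, -0.001, -1.0]]
wrist_force: [1.3, -0.6, -0.4]
gripper_width: 0.397
gripper_force: 0.0
```

Emit:
apply_moves(moves=[[[0,0,0],0],[[0,0,0],0],[[0,0,0],0],[[0,0,0],0],[[0,0,-0.01],0]])

```text
time_s: 4.87
tcp_pos: [0.4393, 0.3497, 0.0229]
ee_rot: [[1.0, -0.001, -0.003], [-0.001, -1.0, -0.004], [-0.003, 0.004, -1.0]]
wrist_force: [-0.4, -0.4, -1.1]
gripper_width: 0.242
gripper_force: 30.0
```

Emit:
apply_moves(moves=[[[0,0,-0.03],0],[[0,0,-0.04],0],[[0,0,-0.04],0],[[0,0,-0.04],0],[[0,0,-0.04],0]])

```text
time_s: 5.28
tcp_pos: [0.4399, 0.3503, 0.2169]
ee_rot: [[1.0, -0.001, -0.0], [-0.001, -1.0, -0.0], [-0.0, 0.0, -1.0]]
wrist_force: [0.7, 1.0, -0.8]
gripper_width: 0.239
gripper_force: 30.0
```

Emit:
apply_moves(moves=[[[0,0,-0.04],0],[[0.01,0.04,0],0],[[0.01,0.04,0],0],[[0.01,0.04,0],0],[[0.01,0.04,0],0]])

```text
time_s: 5.7
tcp_pos: [0.4798, 0.1893, 0.2551]
ee_rot: [[1.0, 0.001, -0.0], [0.001, -1.0, 0.0], [-0.0, -0.0, -1.0]]
wrist_force: [0.4, 0.2, -1.2]
gripper_width: 0.241
gripper_force: 30.0
```

Emit:
apply_moves(moves=[[[0,0.04,0],0],[[0,0.04,0],0],[[0,0,0],0],[[0,0,0],0],[[0,0,0],0]])

```text
time_s: 6.12
tcp_pos: [0.4802, 0.1108, 0.2549]
ee_rot: [[1.0, -0.001, 0.0], [-0.001, -1.0, 0.0], [0.0, -0.0, -1.0]]
wrist_force: [0.6, -0.7, -1.1]
gripper_width: 0.245
gripper_force: 30.0
```

```bash
python3 - <<'E'
from look import *
P=look(["wrist"],{"bin":0,"neck":.15,"jamb_catch_mid":.16,"gate_grip":.16,"gate_hinge":.16},"d.png")
E
```

```text
t 6.1167 tcp [0.4802 0.1108 0.2549] yaw -0.07 F [ 0.5649 -0.6545 -1.0722] w 0.021317222034056792 30.000385623425245 j [ 31.8995   7.6803 -14.4752  -0.0166 -67.8253  58.0326]
bin wrist 0.59 [311.9  14. ] [0.6481 0.0462]
neck wrist 0.25 [460.2 246.2] [ 0.425  -0.0726]
jamb_catch_mid wrist 0.94 [485.4  55.4] [ 0.5836 -0.0588]
gate_grip wrist 0.95 [316.3  69.6] [0.5738 0.0657]
gate_hinge wrist 0.92 [179.4  68.8] [0.5744 0.1679]
```

View pics/d.png

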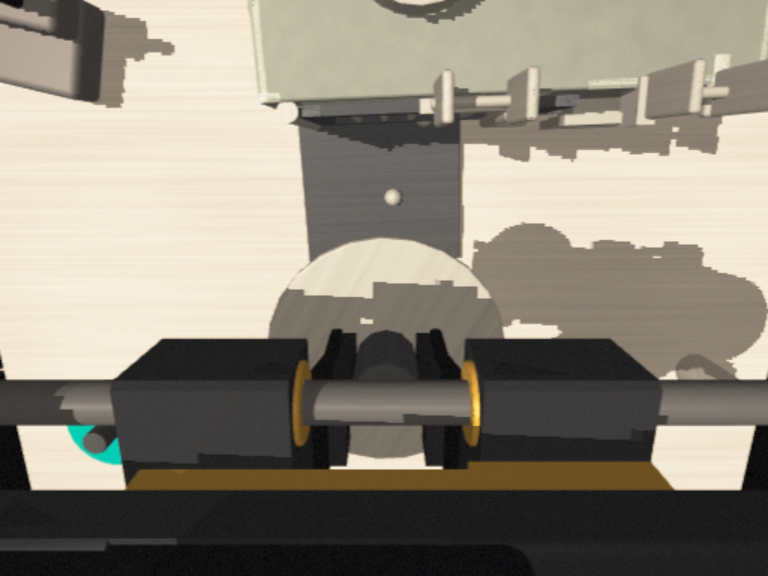

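The cover is held level. The hinge post is at (288,112) and the bin is turned by about +2.5°. I'll move closer to see the neck.

Emit:
apply_moves(moves=[[[0.035,0,0],0],[[0.035,0,0],0],[[0,0,0],0],[[0,0,0],0]])

```text
time_s: 6.75
tcp_pos: [0.5513, 0.1116, 0.253]
ee_rot: [[1.0, -0.001, -0.002], [-0.001, -1.0, -0.001], [-0.002, 0.001, -1.0]]
wrist_force: [-0.4, 0.2, -1.6]
gripper_width: 0.241
gripper_force: 30.0
```

```bash
python3 - <<'E'
from look import *
P=look(["wrist"],{"bin":0,"neck":.15,"jamb_catch_mid":.16,"gate_grip":.16,"gate_hinge":.16},"e.png")
E
```

```text
t 6.75 tcp [0.5513 0.1116 0.253 ] yaw -0.04 F [-0.394   0.2404 -1.5564] w 0.02098466871186995 29.999980330467224 j [ 27.9371  14.8573  -5.5583  -0.0126 -69.7366  62.0228]
bin wrist 0.84 [310.3  78.5] [0.6472 0.0457]
neck wrist 0.83 [278.7  48.6] [0.6602 0.0942]
neck wrist 0.66 [452.6 289.6] [ 0.4525 -0.0714]
jamb_catch_mid wrist 0.86 [469.  152.2] [ 0.5828 -0.0574]
gate_grip wrist 0.82 [313.7 158.8] [0.5775 0.0655]
gate_hinge wrist 0.71 [188.5 160.6] [0.5761 0.1653]
```

View pics/e.png

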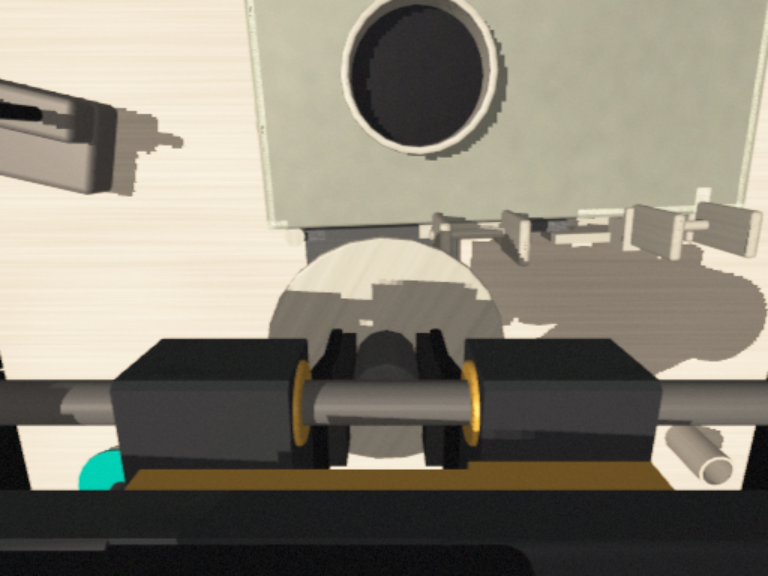

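The neck rim shows at about (420,72) in the enlarged image, with the cover held ahead of the fingers. I'll fit both precisely.

```bash
python3 - <<'E'
from look import *
from scipy.optimize import least_squares
f=cv2.resize(cv2.imread("pics/e.png"),(512,384),interpolation=cv2.INTER_AREA)
g=cv2.cvtColor(f,cv2.COLOR_BGR2GRAY)
p=imaging.capture("wrist");g=cv2.cvtColor(p["frame"],cv2.COLOR_BGR2GRAY)
s=r.sense();t=s["tcp_pos"];print(t)
m=(g<110).astype(np.uint8);n,l=cv2.connectedComponents(m);k=l[48,279];reg=(l==k);rr=np.argwhere(reg);print(rr.min(0),rr.max(0),len(rr))
c=max(cv2.findContours(reg.astype(np.uint8),cv2.RETR_EXTERNAL,cv2.CHAIN_APPROX_NONE)[0],key=len)[:,0].astype(float)+.5
c=c[(c[:,1]>3)]
W=np.array([on_z(p,[a[0]/512,a[1]/384],.15)[:2] for a in c])
q=least_squares(lambda v:np.hypot(*(W-v[:2]).T)-v[2],[.66,.094,.036],loss="soft_l1",f_scale=.0005);print("neck inner",q.x)
def proj(X):
    v=np.array(p["orientation"]).T@(np.array(X)-np.array(p["eye"]));v=np.array(p["intrinsics"])@v;return v[:2]/v[2]
a=np.radians(np.arange(-60,61,30))
for z in(t[2]-.002,): print([proj([t[0]+.044*np.cos(b),t[1]+.044*np.sin(b),z]).round(1) for b in a])
# observed front point / left / right
col=g[140:175,258].astype(int);print(col)
print([round(float(x),4) for x in np.array(s["joints"])])
E
```

```text
[0.5499 0.1112 0.2552]
[  0 233] [ 95 321] 6972
neck inner [0.6595 0.0949 0.0342]
[array([327.6, 197.5]), array([298.2, 167.6]), array([255.5, 156.2]), array([212.8, 167.5]), array([183.4, 197.3])]
[177 177 181 177 178 179 171 140  46  56  99  99 101 100  99  97  92  98
 139 210 221 220 221 221 221 220 222 222 222 221 223 222 221 222 222]
[27.9791, 14.5263, -5.697, -0.0006, -69.7251, 62.0314]
```

Emit:
apply_moves(moves=[[[0.037,0.005,0],0],[[0.037,0.005,0],0],[[0.037,0.005,0],0],[[0,0,0.03],0],[[0,0,0.03],0]])

```text
time_s: 7.52
tcp_pos: [0.6643, 0.0962, 0.1954]
ee_rot: [[1.0, -0.002, 0.006], [-0.002, -1.0, 0.002], [0.006, -0.002, -1.0]]
wrist_force: [-1.0, 0.4, -2.6]
gripper_width: 0.243
gripper_force: 30.0
```

Emit:
apply_moves(moves=[[[0,0,0.023],0],[[0,0,0],0],[[0,0,0],0]])

```text
time_s: 7.77
tcp_pos: [0.6609, 0.0957, 0.171]
ee_rot: [[1.0, 0.0, -0.002], [0.0, -1.0, -0.001], [-0.002, 0.001, -1.0]]
wrist_force: [0.2, -0.2, -0.4]
gripper_width: 0.242
gripper_force: 30.0
```

```bash
python3 - <<'E'
from look import *
P=look(["side"],{})
cv2.imwrite("pics/f.png",cv2.resize(P["side"]["frame"][110:220,190:330],None,fx=5,fy=5,interpolation=cv2.INTER_CUBIC))
E
```

```text
t 7.7667 tcp [0.6609 0.0957 0.171 ] yaw 0.0 F [ 0.1948 -0.2128 -0.3539] w 0.021071078563074195 30.000069360248744 j [ 22.1023  28.3079   2.9639   0.0391 -64.7931  67.883 ]
```

View pics/f.png

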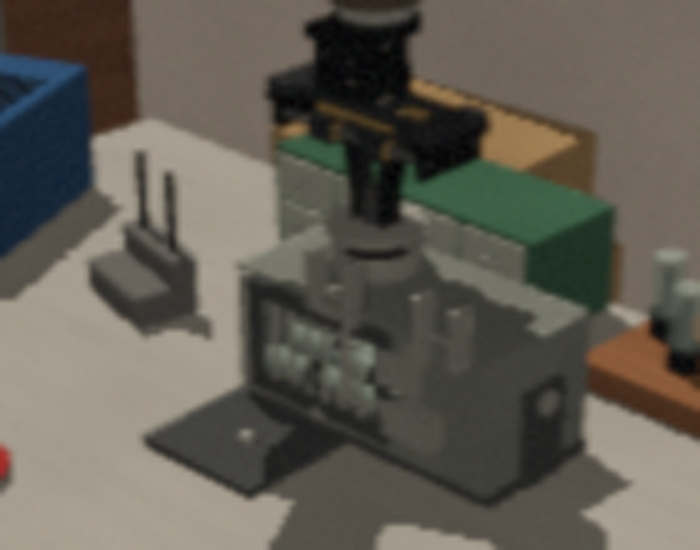

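The cover hangs level just above the neck at about (380,245) in the crop, centred by eye. I'll lower it gently.

Emit:
apply_moves(moves=[[[0,0,0.004],0],[[0,0,0.003],0],[[0,0,0.003],0],[[0,0,0],0]])

```text
time_s: 8.15
tcp_pos: [0.6611, 0.0961, 0.1617]
ee_rot: [[1.0, -0.0, -0.0], [-0.0, -1.0, 0.0], [-0.0, -0.0, -1.0]]
wrist_force: [0.3, 0.0, -1.1]
gripper_width: 0.245
gripper_force: 30.0
```

Emit:
apply_moves(moves=[[[0,0,0.003],0],[[0,0,0.002],0],[[0,0,0],0]])

```text
time_s: 8.4
tcp_pos: [0.6615, 0.096, 0.1568]
ee_rot: [[1.0, -0.0, 0.0], [-0.0, -1.0, -0.0], [0.0, 0.0, -1.0]]
wrist_force: [0.2, 0.6, -0.4]
gripper_width: 0.241
gripper_force: 30.0
```

```bash
python3 -c "
from station import r;s=r.sense();print(s['tcp_pos'],s['wrist_force'])"
```

```text
[0.66153038 0.09601045 0.15678711] [ 0.23130579  0.61040204 -0.3527791 ]
```

Emit:
apply_moves(moves=[[[0,0,0.001],0],[[0,0,0],0]])

```text
time_s: 8.57
tcp_pos: [0.6616, 0.0961, 0.1568]
ee_rot: [[1.0, -0.0, 0.001], [-0.0, -1.0, -0.0], [0.001, 0.0, -1.0]]
wrist_force: [-3.4, 1.2, 4.6]
gripper_width: 0.243
gripper_force: 30.0
```

Emit:
apply_moves(moves=[[[0,0,0],0],[[0,0,0],0],[[0,0,0],0],[[0,0,-0.02],0],[[0,0,-0.035],0]], hand=0.06)

```text
time_s: 8.98
tcp_pos: [0.6588, 0.0954, 0.2056]
ee_rot: [[1.0, -0.001, -0.011], [-0.001, -1.0, -0.003], [-0.011, 0.003, -1.0]]
wrist_force: [0.9, 0.2, -0.6]
gripper_width: 0.537
gripper_force: 0.0
```

Emit:
apply_moves(moves=[[[0,0,-0.035],0],[[-0.035,0,0],-2.4],[[-0.035,0,0],0],[[-0.035,0,0],0],[[0,0,0],0]])

```text
time_s: 9.4
tcp_pos: [0.5502, 0.0918, 0.245]
ee_rot: [[0.999, 0.042, -0.005], [0.042, -0.999, -0.0], [-0.005, 0.0, -1.0]]
wrist_force: [0.6, -0.4, -0.3]
gripper_width: 0.688
gripper_force: 0.0
```

Emit:
apply_moves(moves=[[[0,0,0],0],[[0,0,0],0]])

```text
time_s: 9.57
tcp_pos: [0.5571, 0.0933, 0.2459]
ee_rot: [[0.999, 0.042, 0.001], [0.042, -0.999, 0.0], [0.001, -0.0, -1.0]]
wrist_force: [0.4, -0.3, -0.8]
gripper_width: 0.687
gripper_force: 0.0
```

```bash
python3 - <<'E'
from look import *
P=look(["wrist"],{"cover":.142,"bin":0,"neck":.15,"jamb_catch_mid":.16,"gate_grip":.16,"gate_hinge":.16},"g.png")
E
```

```text
t 9.5667 tcp [0.5571 0.0933 0.2459] yaw 2.39 F [ 0.3977 -0.3003 -0.7917] w 0.05977879729484065 0.0 j [ 25.9507  15.2228  -6.0931   0.0218 -68.6053  66.4344]
cover wrist 0.93 [260.4  61.2] [0.6576 0.0942]
bin wrist 0.8 [298.4  84.1] [0.6492 0.0467]
jamb_catch_mid wrist 0.89 [453.3 168.6] [ 0.5837 -0.0598]
jamb_catch_mid wrist 0.69 [164.3 168.5] [0.5741 0.1657]
gate_grip wrist 0.6 [293.8 172.5] [0.5753 0.0644]
gate_hinge wrist 0.61 [166.1 168. ] [0.5746 0.1643]
```

View pics/g.png

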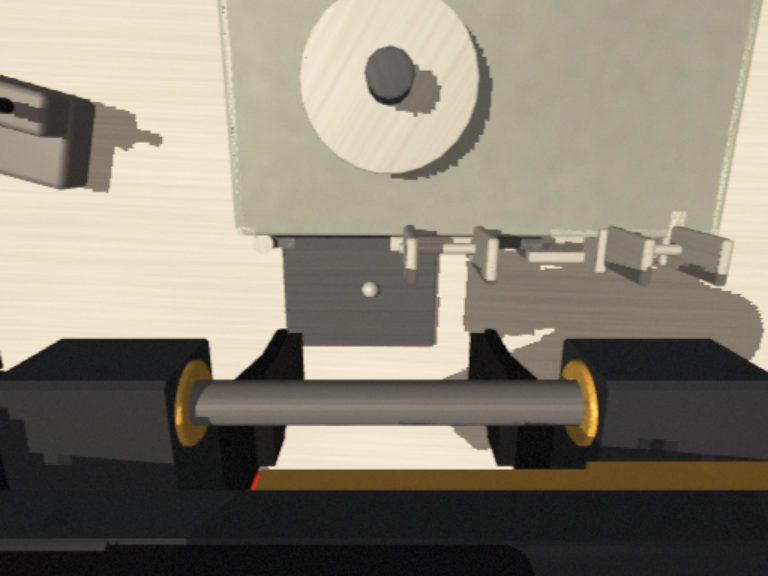

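The cover sits squarely over the neck, with its knob at (390,73) in the enlarged image. The jamb tabs are at about (665,250) and the grip tabs at about (450,252). Next I'll line up in front of the catch.

Emit:
apply_moves(moves=[[[-0.0145,0.0372,0],0],[[-0.0145,0.0372,0],0],[[-0.0145,0.0372,0],0],[[-0.0145,0.0372,0.0],0],[[0,0,0.03],0]])

```text
time_s: 10.33
tcp_pos: [0.5065, -0.0624, 0.221]
ee_rot: [[0.999, 0.037, 0.012], [0.037, -0.999, -0.001], [0.012, 0.001, -1.0]]
wrist_force: [1.1, 1.3, -0.2]
gripper_width: 0.691
gripper_force: 0.0
```

Emit:
apply_moves(moves=[[[0,0,0],0],[[0,0,0],0],[[0,0,0],0]])

```text
time_s: 10.58
tcp_pos: [0.5057, -0.0575, 0.2163]
ee_rot: [[0.999, 0.043, 0.001], [0.043, -0.999, -0.001], [0.001, 0.001, -1.0]]
wrist_force: [0.5, -0.2, 0.2]
gripper_width: 0.688
gripper_force: 0.0
```

```bash
python3 - <<'E'
from look import *
P=look(["wrist"],{"jamb_catch_mid":.16,"gate_grip":.16,"gate_hinge":.16},"i.png")
E
```

```text
t 10.5833 tcp [ 0.5057 -0.0575  0.2163] yaw 2.44 F [ 0.5293 -0.2424  0.1837] w 0.059818344413969896 0.0 j [ 11.8349  10.9829 -16.1777   0.0425 -62.8027  80.5858]
jamb_catch_mid wrist 0.86 [259.6  91.7] [ 0.5826 -0.0567]
gate_grip wrist 0.71 [70.4 95.1] [0.5752 0.0656]
```

View pics/i.png

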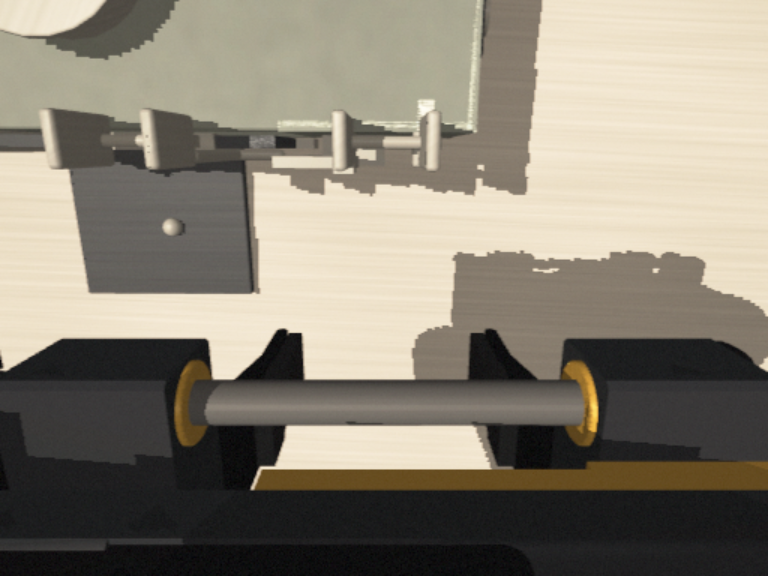

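The jamb tabs' outer faces are at columns 332 and 441 in the enlarged image, and the grip tabs are at 40 to 192. I'll compute their world positions at tab-top height.

```bash
python3 - <<'E'
from look import *
p=imaging.capture("wrist")
f=lambda c,w,z:on_z(p,[c/768,w/576],z)[:2]
for n,c,w,z in [("in far",332,111,.175),("in far r",347,111,.175),("out far l",427,112,.175),("out far r",441,112,.175),("in nearbot",334,170,.175),("out nearR",438,168,.175),("grip L far",40,110,.175),("gripR far l",141,110,.175),("bin cornerR",474,130,.13),("ball",172,227,.01),("grip L near",50,168,.175),("grip r near",146,168,.175)]: print(n,f(c,w,z))
E
```

```text
in far [ 0.5913 -0.0329]
in far r [ 0.5915 -0.0388]
out far l [ 0.5926 -0.0705]
out far r [ 0.5928 -0.076 ]
in nearbot [ 0.5685 -0.0341]
out nearR [ 0.5712 -0.0764]
grip L far [0.5866 0.0826]
gripR far l [0.5883 0.0426]
bin cornerR [ 0.5886 -0.0975]
ball [0.5135 0.1056]
grip L near [0.5642 0.0817]
grip r near [0.566  0.0426]
```

Emit:
apply_moves(moves=[[[0.038,-0.001,0],0],[[0.0383,0,0],0],[[0,0,0],0],[[0,0,0],0]], hand=0.058)

```text
time_s: 11.17
tcp_pos: [0.5822, -0.0532, 0.2143]
ee_rot: [[0.999, 0.042, -0.002], [0.042, -0.999, -0.0], [-0.002, 0.0, -1.0]]
wrist_force: [-0.6, 0.2, -0.8]
gripper_width: 0.67
gripper_force: 0.0
```

```bash
python3 - <<'E'
from look import *
look(["side"],{})
E
```

```text
t 11.1667 tcp [ 0.5822 -0.0532  0.2143] yaw 2.4 F [-0.5941  0.2266 -0.8495] w 0.058332236000216454 0.0 j [ 10.6413  18.5056  -6.0763  -0.006  -65.5154  81.7646]
```

Emit:
apply_moves(moves=[[[0,0,0.03],0],[[0,0,0.02],0],[[0,0,0.02],0],[[0,0,0],0]])

```text
time_s: 11.55
tcp_pos: [0.577, -0.0538, 0.1421]
ee_rot: [[0.999, 0.041, -0.008], [0.041, -0.999, 0.0], [-0.008, -0.0, -1.0]]
wrist_force: [-1.4, -0.3, -0.7]
gripper_width: 0.67
gripper_force: 0.0
```

Emit:
apply_moves(moves=[[[0,0,0],0],[[0,0,0],0],[[0,0.002,0],0],[[0,0.002,0],0],[[0,0,0],0]], hand=0.03)

```text
time_s: 11.97
tcp_pos: [0.5821, -0.0589, 0.1474]
ee_rot: [[0.999, 0.042, 0.003], [0.042, -0.999, -0.002], [0.003, 0.002, -1.0]]
wrist_force: [-0.4, -0.2, 4.4]
gripper_width: 0.399
gripper_force: 30.0
```

Emit:
apply_moves(moves=[[[0,0,0],0],[[0,0,0],0],[[0,0,0],0]])

```text
time_s: 12.22
tcp_pos: [0.5821, -0.0588, 0.1474]
ee_rot: [[0.999, 0.041, 0.003], [0.041, -0.999, -0.002], [0.003, 0.002, -1.0]]
wrist_force: [-0.4, -2.9, 6.2]
gripper_width: 0.401
gripper_force: 30.0
```

```bash
python3 - <<'E'
from look import *
look(["side"],{})
E
```

```text
t 12.2167 tcp [ 0.5821 -0.0588  0.1474] yaw 2.37 F [-0.3545 -2.9306  6.1925] w 0.03489151675424832 29.996612902614288 j [ 10.1418  21.7343 -11.5952   0.1392 -56.5179  82.1511]
```

Finger opening is 35 mm, where 36 mm is fully squeezed (the knob also read about 1 mm low), so the catch is fully in. I'll release it and go to the grip.

Emit:
apply_moves(moves=[[[0,0,0],0],[[0,0,0],0],[[0,0,0],0],[[0,0,-0.01],0],[[0,0,-0.03],0]], hand=0.052)

```text
time_s: 12.68
tcp_pos: [0.5778, -0.0577, 0.1814]
ee_rot: [[0.999, 0.041, -0.011], [0.041, -0.999, -0.0], [-0.011, -0.0, -1.0]]
wrist_force: [0.6, -0.2, -0.4]
gripper_width: 0.587
gripper_force: 0.0
```

Emit:
apply_moves(moves=[[[0,0,-0.03],0],[[0,0,0],0],[[0,0,0],0],[[0,0,0],0]])

```text
time_s: 13.02
tcp_pos: [0.5807, -0.0576, 0.2156]
ee_rot: [[0.999, 0.041, -0.0], [0.041, -0.999, 0.001], [-0.0, -0.001, -1.0]]
wrist_force: [0.4, 0.2, 0.3]
gripper_width: 0.598
gripper_force: 0.0
```

Emit:
apply_moves(moves=[[[-0.0205,-0.035,0],0],[[-0.0205,-0.035,0],0],[[-0.0205,-0.035,0],0],[[-0.015,-0.015,0],0],[[0,0,0],0]], hand=0.058)

```text
time_s: 13.43
tcp_pos: [0.4963, 0.0609, 0.2146]
ee_rot: [[0.999, 0.045, -0.003], [0.045, -0.999, -0.0], [-0.003, 0.0, -1.0]]
wrist_force: [0.2, -0.9, -0.0]
gripper_width: 0.662
gripper_force: 0.0
```

Emit:
apply_moves(moves=[[[0,0,0],0],[[0,0,0],0]])

```text
time_s: 13.6
tcp_pos: [0.4996, 0.0588, 0.215]
ee_rot: [[0.999, 0.042, -0.001], [0.042, -0.999, -0.001], [-0.001, 0.001, -1.0]]
wrist_force: [0.5, 0.2, 0.1]
gripper_width: 0.669
gripper_force: 0.0
```

```bash
python3 - <<'E'
from look import *
P=look(["wrist"],{"jamb_catch_mid":.16,"gate_grip":.16,"gate_hinge":.16},"k.png")
E
```

```text
t 13.6 tcp [0.4996 0.0588 0.215 ] yaw 2.39 F [0.4844 0.2286 0.1226] w 0.0582008113954028 0.0 j [ 25.2386  10.5152 -16.9591   0.0055 -62.5977  67.1531]
jamb_catch_mid wrist 0.85 [445.3  93.2] [ 0.5805 -0.0597]
gate_grip wrist 0.72 [251.8  91.1] [0.5765 0.0646]
gate_hinge wrist 0.56 [94.8 90.8] [0.5724 0.1651]
```

View pics/k.png

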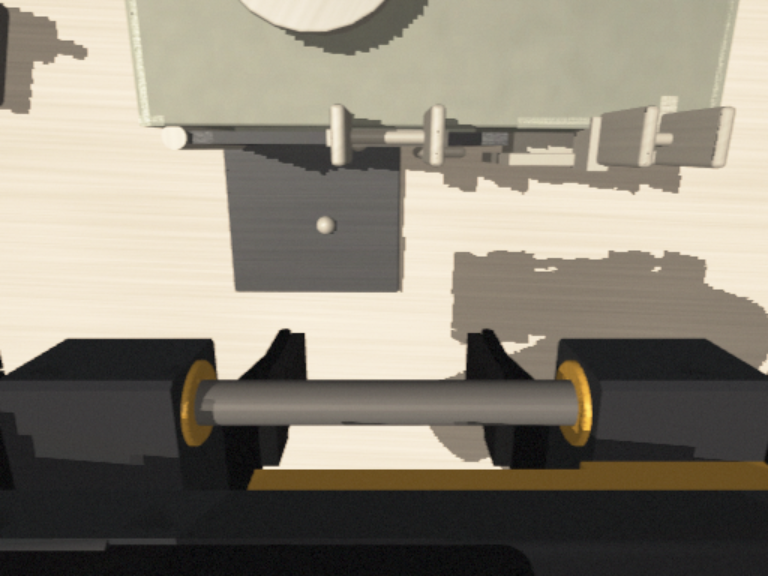

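Both jamb tabs now stand close together, so the catch is squeezed. The grip tabs are at columns 329 to 446, centred on the open fingers. I'll advance, lower and squeeze the grip.

Emit:
apply_moves(moves=[[[0.039,0,0],0],[[0.0385,0,0],0],[[0,0,0],0],[[0,0,0.02],0],[[0,0,0.02],0]])

```text
time_s: 14.22
tcp_pos: [0.5787, 0.0616, 0.1751]
ee_rot: [[0.999, 0.04, 0.002], [0.04, -0.999, 0.001], [0.002, -0.0, -1.0]]
wrist_force: [0.4, 0.2, -0.5]
gripper_width: 0.666
gripper_force: 0.0
```

Emit:
apply_moves(moves=[[[0,0,0.02],0],[[0,0,0.01],0],[[0,0,0],0],[[0,0,0],0]])

```text
time_s: 14.55
tcp_pos: [0.5774, 0.0617, 0.1455]
ee_rot: [[0.999, 0.041, -0.0], [0.041, -0.999, -0.001], [-0.0, 0.001, -1.0]]
wrist_force: [0.6, -0.5, 0.8]
gripper_width: 0.669
gripper_force: 0.0
```

Emit:
apply_moves(moves=[[[0,0,0],0],[[0,0,0],0],[[0,-0.002,0],0],[[0,-0.002,0],0],[[0,0,0],0]], hand=0.03)

```text
time_s: 14.97
tcp_pos: [0.5777, 0.0666, 0.147]
ee_rot: [[0.999, 0.042, 0.003], [0.042, -0.999, 0.001], [0.003, -0.001, -1.0]]
wrist_force: [0.3, -0.6, 2.3]
gripper_width: 0.409
gripper_force: 30.0
```

Emit:
apply_moves(moves=[[[0,0,0],0],[[0,0,0],0],[[0,0,0],0]])

```text
time_s: 15.22
tcp_pos: [0.5778, 0.0666, 0.147]
ee_rot: [[0.999, 0.042, 0.003], [0.042, -0.999, 0.0], [0.003, -0.0, -1.0]]
wrist_force: [-0.1, -0.3, 5.7]
gripper_width: 0.407
gripper_force: 30.0
```

```bash
python3 - <<'E'
from look import *
look(["side"],{})
E
```

```text
t 15.2167 tcp [0.5778 0.0666 0.147 ] yaw 2.43 F [-0.0793 -0.3039  5.6726] w 0.035377752124270814 29.99570605577901 j [ 22.5416  21.4632 -12.0684   0.0478 -56.3205  69.863 ]
```

Emit:
apply_moves(moves=[[[-0.0087,-0.0004,0],5],[[-0.0087,-0.0004,0],5],[[-0.0087,-0.0004,0],5],[[-0.0087,-0.0004,0],5],[[0,0,0],0]])

```text
time_s: 15.68
tcp_pos: [0.5428, 0.0714, 0.147]
ee_rot: [[0.953, -0.304, 0.003], [-0.304, -0.953, 0.001], [0.003, -0.002, -1.0]]
wrist_force: [3.2, -0.4, 3.6]
gripper_width: 0.405
gripper_force: 30.0
```

```bash
cat > arc.py <<'E'
from look import *
s=r.sense();R=s["ee_rot"];H=np.array([.5736,.1665])
d=s["tcp_pos"][:2]-H;print("radius",np.hypot(*d),"gate angle",np.degrees(np.arctan2(-d[0],-d[1]))+2.4,"tool",2.4-np.degrees(np.arctan2(R[1,0],R[0,0])),s["wrist_force"],s["gripper_width"]*.087,s["tcp_pos"],s["joints"])
E
python3 arc.py
```

```text
radius 0.09994076523089639 gate angle 20.321407570887914 tool 20.11058787937594 [ 3.157  -0.3887  3.5642] 0.03520955795520786 [0.5428 0.0714 0.147 ] [ 24.488   18.3703 -16.8732   0.052  -54.5672  47.7714]
```

Emit:
apply_moves(moves=[[[-0.0087,-0.0004,0],5],[[-0.0087,-0.0004,0],5],[[-0.0087,-0.0004,0],5],[[-0.0087,-0.0004,0],5],[[-0.0087,-0.0004,0],5]])

```text
time_s: 16.1
tcp_pos: [0.5068, 0.0923, 0.147]
ee_rot: [[0.736, -0.677, 0.004], [-0.677, -0.736, -0.001], [0.004, -0.001, -1.0]]
wrist_force: [2.2, -1.7, 6.1]
gripper_width: 0.405
gripper_force: 30.0
```

Emit:
apply_moves(moves=[[[-0.0087,-0.0004,0],5],[[-0.0087,-0.0004,0],5],[[-0.0087,-0.0004,0],5],[[0,0,0],0]])

```text
time_s: 16.43
tcp_pos: [0.4891, 0.1132, 0.1469]
ee_rot: [[0.536, -0.844, 0.002], [-0.844, -0.536, -0.0], [0.001, -0.002, -1.0]]
wrist_force: [2.3, -2.2, 6.5]
gripper_width: 0.41
gripper_force: 30.0
```

```bash
python3 arc.py
```

```text
radius 0.099877556068278 gate angle 60.1800465186808 tool 60.01724605010457 [ 2.3012 -2.207   6.479 ] 0.03563158791192155 [0.4891 0.1132 0.1469] [ 31.6465  14.2545 -22.9294   0.0969 -52.7252   0.6777]
```

Emit:
apply_moves(moves=[[[-0.0087,-0.0004,0],5],[[-0.0087,-0.0004,0],5],[[-0.0087,-0.0004,0],5],[[-0.0087,-0.0004,0],5],[[-0.0087,-0.0004,0],5]])

```text
time_s: 16.85
tcp_pos: [0.4746, 0.1535, 0.1469]
ee_rot: [[0.127, -0.992, 0.001], [-0.992, -0.127, -0.001], [0.001, -0.001, -1.0]]
wrist_force: [2.5, -2.7, 7.5]
gripper_width: 0.405
gripper_force: 30.0
```

Emit:
apply_moves(moves=[[[0,0,0],0],[[0,0,0],0],[[0,0,0],0]])

```text
time_s: 17.1
tcp_pos: [0.4747, 0.1533, 0.1469]
ee_rot: [[0.131, -0.991, 0.001], [-0.991, -0.131, -0.001], [0.001, -0.001, -1.0]]
wrist_force: [-0.2, -1.5, 9.1]
gripper_width: 0.405
gripper_force: 30.0
```

```bash
python3 arc.py; python3 - <<'E'
from look import *
a=imaging.capture("top")["frame"][80:230,110:320];b=imaging.capture("side")["frame"][110:260,160:370]
cv2.imwrite("pics/m.png",cv2.resize(np.hstack([a,b]),(798,285),interpolation=cv2.INTER_CUBIC))
E
```

```text
radius 0.09981135838686836 gate angle 84.80020721967621 tool 84.87008693288733 [-0.16   -1.5366  9.1453] 0.035191891322514234 [0.4747 0.1533 0.1469] [ 36.6269  13.9823 -23.3097   0.084  -52.6717 -29.1478]
```

View pics/m.png

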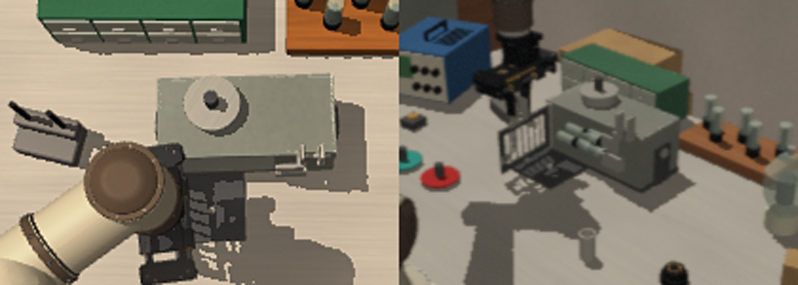

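The gate stands open at about 85°, still held by its squeezed grip. The cover is level on the neck and the jamb tabs are together. I'm handing in the job.

```bash
python3 -c "
from station import r;print(r.finish_job())"
```

```text
the job is handed in; nothing more can be done
None
```

The job is handed in: the cover is seated level on the neck and released, and the jamb catch was then squeezed fully in. The gate is held open at about 85° by its squeezed grip; time used was about 17 s of the 56 s allowed.

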